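# Close up the ampoule case

## Robot

A 6-joint arm with a two-finger parallel gripper is mounted at the origin on the work surface. World frame = base frame: x ahead of the robot, y to its left, z up, the work surface at z = 0. Lengths are in m, angles in rad, forces in N, time in s.
With the tool pointing down it reaches from about 0.275 to 0.875 m from the base axis. Payload 12.5 kg.
Tool frame: the origin (TCP) lies on the mounting face of the last link; the fingertips stand 173 mm ahead of it and the grasp point (between the pads) lies 155 mm ahead of it (robot.tip_extent is the distance from the TCP to the fingertips, in m); z points along the fingers, y is the direction in which the jaws open and shut (so a half turn about z gives the same grasp; the last joint's range is limited). The gripper opens to 85 mm and grips with 20 to 120 N. Pads are 22 mm wide; open, the fingers measure 114 mm over their backs; the gripper's body (76 mm by 85 mm) begins 54 mm behind the grasp point. The pads swing forward as they close: fully open they stand 13 mm farther back than shut.
Start: joints at [1.129, 0.351, 1.652, -0, 1.139, -0.085], TCP at [0.192, 0.515, 0.405] pointing down, gripper open.
Joint ranges: [-2.75, 2.75], [-0.79, 2.1], [0.01, 2.65], [-1.57, 4.71], [0.07, 3.14], [-2.87, 2.87]. Speed limits (rad/s): [2.22, 2.22, 2.79, 3.14, 3.14, 3.14].

## Interface

Orientations are given as a rotation vector (axis times angle).
In Python, from rig import status, viewer, ticket, robot gives the robot as it stands. The module is installed in compiled form; this text tells all that it offers.
- The arm moves only by the shell command python3 -m crank 'ROWS' [FORCE]. ROWS is JSON, a list of rows, each a list of 5 numbers: the shift along the tool's x, y, z as a fraction of full scale, then the turn about the tool's z as a fraction of full scale, then the opening, from 0 (shut) to 1 (fully open). A call has 1 to 10 rows; each row shifts and turns the commanded pose from where the row before left it, along the tool's axes as they then stand; what a row does not reach is not made up. Full scale, the value 1, is 20 mm for a shift and pi/2 rad for a turn. A row lasts 1/12 s, in which the tool goes at most 41.7 mm and 7.16 degrees, less where a joint would pass 70% of its speed; a pose out of reach is approached as far as the arm can. A call with a number of a shift or a turn outside -1 to 1 is refused whole. A call with a gripper value outside its range is refused whole. The fingers move at their own pace and stop on an object; FORCE is the grip in N (left out, the last holds). Time passes only in rows, so rows that do not move let the fingers close. It gives the time, the measured TCP pose, the force and the opening at its end, in the units of the state.
- status.state(): the state, without advancing time (a new reading comes with each control period).
- viewer.capture(name): name is "scene" or "top" or "wrist"; returns the picture (420x560x3 uint8, red, green, blue); there is no depth.
- viewer.camera_model(name): a dict with "K" (3x3 intrinsics, pixels), "R" (3x3) and "t" (3): a world point X has camera coordinates R X + t; the wrist camera has in their place "mount" (4x4, takes a point from camera to tool coordinates, whose origin is the TCP and whose axes are the flange's). Camera axes: x right, y down, z forward; pixel columns grow to the right and rows downward; lengths in m; the calibration is good to about 2 mm. A picture is of the moment at which its call begins: read the wrist's pose just before it. camera_model takes no time and is no camera call.
- ticket.hand_in(): hands the job in, once; it reports no verdict.
The state is a dict: "time_s": time; "joint_pos": joint angles; "qd": joint speeds; "joint_torque": joint torques, N m; "position": TCP position; "tcp_rot": TCP orientation; "force": force on the tool from outside, world axes, zero at the start; "moment": the same for the moment, N m; "grip_width": opening from 0.0 (shut) to 1.0 (fully open).
Only numpy, scipy, OpenCV 4.12 (cv2) and the standard library are available. Lean on these libraries where they do the work, as an engineer would, in place of code of your own. Each camera call takes 0.05 s, during which the arm holds its last target.

## Task

Close up the white ampoule case on the trolley: first push the upright metal flap down until it lies flat inside the case over the loose vials, and only then swing the hinged cover over and press it fully shut. Push with the fingertips or the outside of the fingers: do not pinch the flap or the cover between the fingers, and leave the vials and everything around the case where they stand.

Things in the scene. Friction and masses are not known exactly. Their poses are not given: they have to be found in the camera images.
- case: White ampoule case fixed to the trolley top: open box 220 mm (its x) by 190 mm (its y) by 80 mm high, walls 5 mm. Origin at the centre of its underside, z up. The cover is hinged along its +y wall, the flap along the inside of its -y wall; a grey rack of fixed brown ampoules (tops at z = 68 mm) fills the +y half, two loose vials stand in the -y half, under the flap.
- flap (a joint): Angle of the flap in rad: 0 = folded flat inside the case over the vials (hard stop, its top 66 mm above the trolley top, 14 mm below the rim), about 1.57 = upright; starts 1.35 to 1.6, stop at 1.65. Friction hinge without spring: stays where it is left, about 1 N at its edge moves it.
- flap_hinge (a point): Middle of the flap's hinge axis, in the case frame (0, -84, 62) mm; the axis runs along the case's x.
- flap_edge (a point): Middle of the flap's free edge, on its outer face. The flap is a bare aluminium plate 196 mm along the hinge by 85 mm by 4 mm, with a grey pad (160 x 55 x 3 mm) on its inner face. The point turns with the flap: y runs from hinge to free edge; z is the outward normal of the outer face (the case's -y when upright, up when folded). The hinge axis lies in the plate's inner surface, so the outer face is 4 mm off it.
- cover (a joint): Angle of the cover in rad: 0 = shut flat on the rim (hard stop), 1.57 = upright, more = leaning outwards to the case's +y; starts 1.85 to 2.1, stop at 2.2. Stiff friction hinge without spring: stays at any angle, about 1 to 4 N near its free edge moves it. An upright flap blocks it.
- cover_hinge (a point): Middle of the cover's hinge axis, in the case frame (0, 98, 80) mm; the axis runs along the case's x.
- cover_edge (a point): Middle of the cover's free edge, on its outer face. The cover is a white plate 230 mm along the hinge by 200 mm by 6 mm, with a grey lining (180 x 150 x 4 mm) on its inner face. The point turns with the cover: -y runs from hinge to free edge; z is the outward normal of the outer face (the case's +y when upright, up when shut). The hinge axis lies in the plate's inner surface, so the outer face is 6 mm off it.
- vial_a: Loose clear vial, 24 mm across, 42 mm tall, standing in the -y half of the case; origin under its centre. Bystander.
- vial_b: Loose clear vial, 24 mm across, 42 mm tall, standing in the -y half of the case; origin under its centre. Bystander.
- jar: Loose bystander: brown screw-cap jar, 44 mm across, 70 mm tall, on the case's -x side; origin under its centre.
- bowl: Loose bystander: round steel bowl, 90 mm across, 40 mm tall, beyond the case's +x wall; origin under its centre.
- flask: Loose bystander: clear plastic bottle, 66 mm across, 150 mm tall, beyond the case's +x, -y corner; origin under its centre.
- carton: Loose bystander: small cardboard carton 90 x 50 x 40 mm, just outside the case's -y wall; origin under its centre.
- bin: Loose bystander: loose blue open bin 150 x 100 x 50 mm, just outside the case's +y wall, under the leaning cover; origin under its centre.
- tape: Loose bystander: roll of paper tape, 64 mm across, 20 mm tall, on the case's -x side; origin under its centre.

How it is judged:
On the way, in this order (a step that is already met when the one before it is completed fails the run):
1. the flap lies flat in the case while the cover still stands open (value of joint flap below 0.1 rad and value of joint cover above 1 rad), for 0.2 s.
2. the cover is shut over the folded flap (value of joint flap below 0.1 rad and value of joint cover below 0.05 rad), for 0.2 s.
At the end, for the whole second after the job is handed in: The flap is folded flat (under 0.1 rad) and the cover fully shut over it (under 0.05 rad), both at rest; the vials and all bystanders are within 30 mm of where they started (all of step 2 and velocity of joint flap between -0.05 and 0.05 rad/s and velocity of joint cover between -0.05 and 0.05 rad/s and distance of each of jar, bowl, flask, carton, bin, tape, vial_a, vial_b from where it was at the start of the episode below 0.03 m); the robot touches nothing.
It fails at once if the cover is swung down over a flap that is not folded (value of joint cover below 0.9 rad and value of joint flap above 0.25 rad).
It fails at once if the flap is pinched between the fingers (both faces pressed at once) (contact force between the fingers and flap_c1 above 1 N and contact force between the fingers and flap_c0 above 1 N).
It fails at once if the cover is pinched between the fingers (both faces pressed at once) (contact force between the fingers and cover_c1 above 1 N and contact force between the fingers and cover_c0 above 1 N).
It fails at once if a vial or another thing standing around is pushed, lifted or carried (more than 30 mm) (distance of any of jar, bowl, flask, carton, bin, tape, vial_a, vial_b from where it was at the start of the episode above 0.03 m).
It also fails if it takes over 62 s, if anything falls off the work surface, if the arm or the gripper's body presses on something with over 40 N, if the wrist force passes 120 N, or if a joint passes its speed limit or range.

## Working session

There is one attempt and no reset: what is moved stays moved. The work goes in short steps, Python scripts to look and compute and a shell command to move; the robot and the scene stay as the last step left them, time stands still between calls to the robot, and variables do not carry over. Pictures are saved under pics/ and viewed, and the job is handed in when it is done.

```bash
mkdir -p pics; ls; cat > h.py <<'E'
import numpy as np, cv2
from rig import status, viewer, ticket, robot
def snap(cam,name):
    im=viewer.capture(cam); cv2.imwrite('pics/'+name+'.png',im[:,:,::-1]); return im
E
python3 - <<'E'
from h import *
s=status.state(); print(s['time_s'],s['position'],s['tcp_rot'],s['force'],s['grip_width'])
for c in ('scene','top','wrist'):
    print(c,viewer.camera_model(c)); snap(c,c+'0')
E
```

```text
pics
0.0 [0.19202308 0.51524776 0.40415406] [-5.57435373e-01 -3.09143802e+00  1.75203535e-03] [ 0.16701001 -0.36899355  0.70641111] 0.9985946376813096
scene {'K': array([[426.12227031,   0.        , 280.65660773],
       [  0.        , 426.12227031, 209.9442482 ],
       [  0.        ,   0.        ,   1.        ]]), 'R': array([[-0.40594767,  0.9138804 ,  0.00539492],
       [ 0.63428797,  0.28599217, -0.71825292],
       [-0.65794017, -0.28815116, -0.6957612 ]]), 't': array([ 0.23473917, -0.3098245 ,  1.11381692])}
top {'K': array([[421.24398343,   0.        , 281.7929986 ],
       [  0.        , 421.24398343, 206.59736309],
       [  0.        ,   0.        ,   1.        ]]), 'R': array([[ 0.01073762, -0.9990976 ,  0.04109356],
       [-0.99810488, -0.01319905, -0.06010355],
       [ 0.06059171, -0.04037031, -0.99734592]]), 't': array([-0.01729523,  0.56120345,  0.97494673])}
wrist {'K': array([[350.34123051,   0.        , 277.92379211],
       [  0.        , 350.34123051, 206.56054951],
       [  0.        ,   0.        ,   1.        ]]), 'mount': array([[ 2.46063209e-04, -9.55139128e-01, -2.96157367e-01,
         7.51689331e-02],
       [ 9.99999049e-01,  6.36971060e-04, -1.22344756e-03,
         5.01182417e-04],
       [ 1.35720631e-03, -2.96156784e-01,  9.55138376e-01,
         3.13981690e-02],
       [ 0.00000000e+00,  0.00000000e+00,  0.00000000e+00,
         1.00000000e+00]])}
```

View pics/scene0.png

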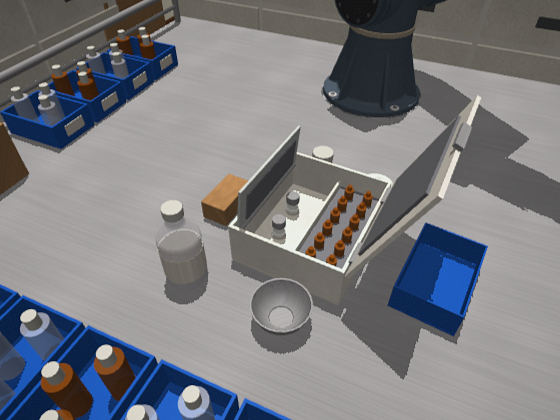

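View pics/top0.png

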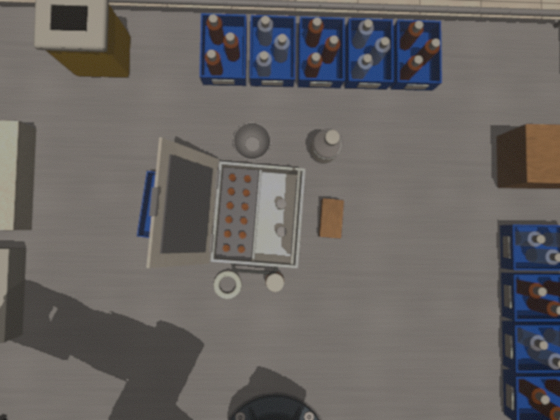

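View pics/wrist0.png

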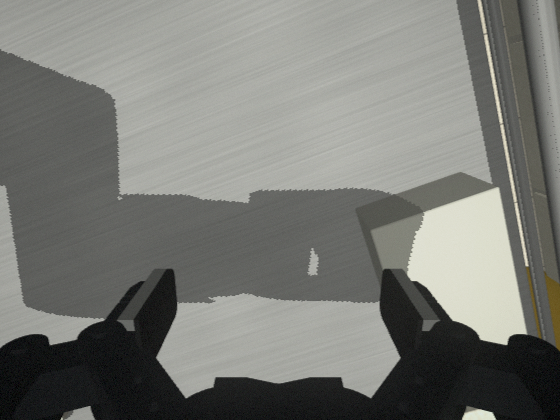

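The top view puts the case around (260,215), with the flap upright on its right (-y) side and the cover leaning left (+y). The bowl is beyond +x and the tape and jar are at -x. I'll zoom in on it.

```bash
python3 - <<'E'
from h import *
t=cv2.imread('pics/top0.png'); cv2.imwrite('pics/topz.png',cv2.resize(t[115:315,130:350],None,fx=3,fy=3,interpolation=cv2.INTER_CUBIC)[:600])
t=cv2.imread('pics/scene0.png'); cv2.imwrite('pics/scz.png',cv2.resize(t[90:310,200:490],None,fx=2.7,fy=2.7,interpolation=cv2.INTER_CUBIC))
E
```

```text
(no output)
```

View pics/topz.png

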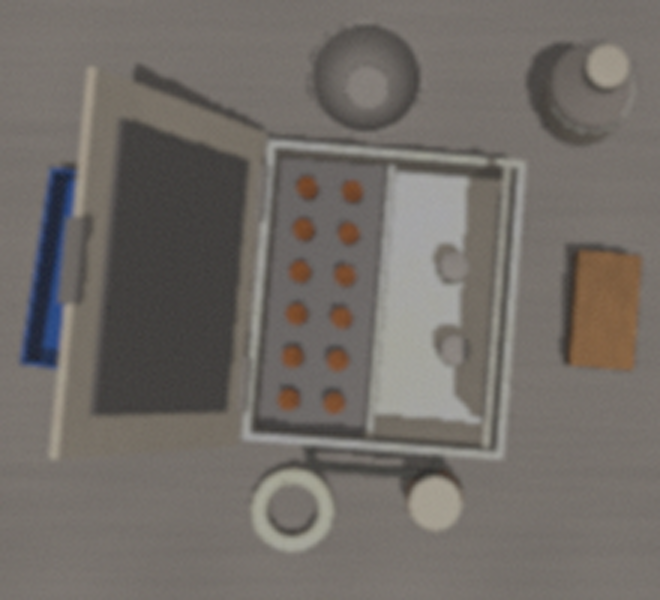

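View pics/scz.png

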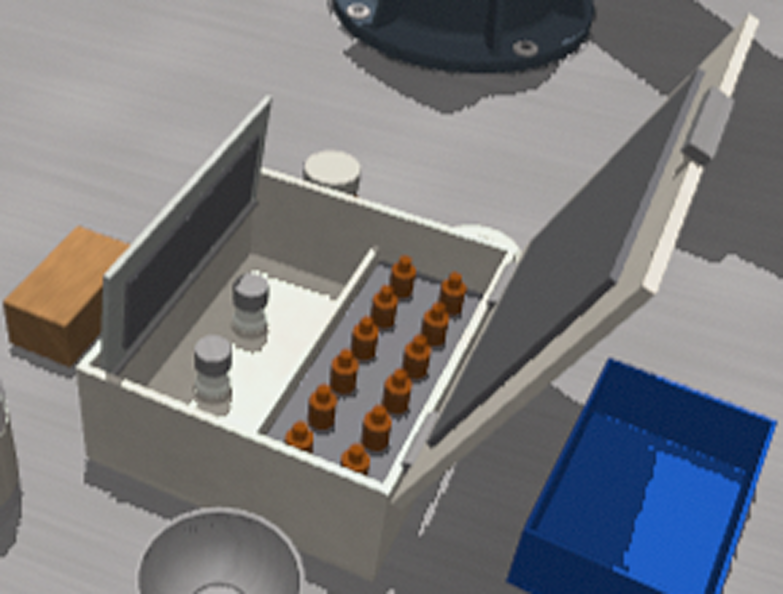

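```bash
cat >> h.py <<'E'
from scipy.spatial.transform import Rotation as Ro
def ray(cam,p):
    m=viewer.camera_model(cam); d=m['R'].T@np.linalg.inv(m['K'])@np.array([p[0],p[1],1.]); return -m['R'].T@m['t'],d
def onz(cam,p,z):
    c,d=ray(cam,p); return c+d*(z-c[2])/d[2]
def tz(p): return ((p[0]+.5)/3-.5+130,(p[1]+.5)/3-.5+115)
def sz(p): return ((p[0]+.5)/2.7-.5+200,(p[1]+.5)/2.7-.5+90)
E
python3 - <<'E'
from h import *
print(robot.tip_extent)
C=np.array([onz('top',tz(p),.08) for p in [(268,140),(524,160),(502,457),(244,440)]])
C2=np.array([onz('scene',sz(p),.08) for p in [(390,490),(80,366)]])
print(C.round(4)); print(C2.round(4), 'scene TL,TR')
c=C.mean(0); ux=(C[0]+C[1]-C[2]-C[3]);
print('c',c,'yaw',np.degrees(np.arctan2(ux[1],ux[0])), np.linalg.norm(ux)/2, np.linalg.norm(C[0]+C[3]-C[1]-C[2])/2)
ux/=np.linalg.norm(ux); uy=np.array([-ux[1],ux[0],0]); n={}
# angle of plates: intersect ray with plane of x-end of the cover/flap
def inter(cam,p,xc):
    o,d=ray(cam,p); o=o-np.array([c[0],c[1],0]); t=(xc-o@ux)/(d@ux); q=o+t*d; return np.array([q@ux,q@uy,q[2]])*1000
print('cover edge +x top',inter('top',tz((92,68)),.115),'-x',inter('top',tz((55,458)),-.115))
print('cover edge +x scene outer/lower',inter('scene',sz((652,290)),.115),'-x',inter('scene',sz((757,17)),-.115))
print('flap edge +x scene',inter('scene',sz((105,275)),.098),'-x',inter('scene',sz((270,97)),-.098))
s=status.state(); R=Ro.from_rotvec(s['tcp_rot']).as_matrix(); print(R.round(3))
E
```

```text
0.1734
[[ 0.6558  0.1317  0.08  ]
 [ 0.6442 -0.0573  0.08  ]
 [ 0.4255 -0.0428  0.08  ]
 [ 0.4363  0.1447  0.08  ]]
[[ 0.6544  0.1295  0.08  ]
 [ 0.6422 -0.0581  0.08  ]] scene TL,TR
c [0.54043752 0.04409685 0.08      ] yaw -3.5850934825131917 0.2195205877985392 0.18856846307488728
cover edge +x top [115.         179.15976915 262.02834313] -x [-115.          182.15911524  252.45625391]
cover edge +x scene outer/lower [115.         178.96047016 261.07812409] -x [-115.          180.48440948  261.71012982]
flap edge +x scene [ 98.         -80.12183962 147.61006826] -x [-98.         -77.87081565 146.01140228]
[[-0.937  0.349 -0.   ]
 [ 0.349  0.937 -0.001]
 [ 0.    -0.001 -1.   ]]
```

Both cameras agree: case centre (0.540, 0.044), yaw -3.6°, cover at about 1.99 rad, flap at about 1.53 rad. Next I'll shut the fingers, line the tool up with the case and rise.

```bash
python3 -m crank '[[0,0,-1,-0.062,0],[0,0,-1,-0.062,0],[0,0,-1,-0.062,0],[0,0,-1,0,0],[0,0,0,0,0],[0,0,0,0,0]]' 20
cat >> h.py <<'E'
C0=np.array([.5404,.0441]); yaw=np.radians(-3.585); UX=np.array([np.cos(yaw),np.sin(yaw)]); UY=np.array([-UX[1],UX[0]])
def where():
    s=status.state(); p=np.array(s['position']); R=Ro.from_rotvec(s['tcp_rot']).as_matrix()
    tip=p+R[:,2]*robot.tip_extent; d=tip[:2]-C0
    ty=R[:2,1]; tx=R[:2,0]
    print('t %.2f tip in case (mm): x %.1f y %.1f z %.1f | toolx.UX %.3f tooly.UY %.3f err %.2fdeg'%(s['time_s'],d@UX*1e3,d@UY*1e3,tip[2]*1e3,tx@UX,ty@UY,np.degrees(np.arctan2(ty@UX,ty@UY))),'F',np.round(s['force'],1),'g',round(s['grip_width'],3))
E
python3 -c "from h import *; where()"
```

```text
time_s: 0.65
position: [0.192, 0.5153, 0.4851]
tcp_rot: [0.102, 3.139, 0.002]
force: [0.0, -0.0, 0.4]
grip_width: 0.142
t 0.65 tip in case (mm): x -377.1 y 448.7 z 311.7 | toolx.UX -1.000 tooly.UY 1.000 err 0.14deg F [ 0.  -0.   0.4] g 0.142
```

```bash
python3 -m crank '[[-0.63,-1,0,0,0],[-0.63,-1,0,0,0],[-0.63,-1,0,0,0],[-0.63,-1,0,0,0],[-0.63,-1,0,0,0],[-0.63,-1,0,0,0],[-0.63,-1,0,0,0],[-0.63,-1,0,0,0],[-0.63,-1,0,0,0],[-0.63,-1,0,0,0]]' && python3 -m crank '[[-0.63,-1,0,0,0],[-0.63,-1,0,0,0],[-0.63,-1,0,0,0],[-0.63,-1,0,0,0],[-0.63,-1,0,0,0],[-0.63,-1,0,0,0],[-0.63,-1,0,0,0],[-0.63,-1,0,0,0],[-0.63,-1,0,0,0],[-0.63,-1,0,0,0]]' && python3 -m crank '[[-0.63,-1,0,0,0],[-0.63,-1,0,0,0],[-0.63,-1,0,0,0],[-0.63,-1,0,0,0],[-0.63,-1,0,0,0],[-0.63,-1,0,0,0],[-0.63,-1,0,0,0],[-0.63,-1,0,0,0],[-0.63,-1,0,0,0],[-0.63,-1,0,0,0]]'
python3 -c "
from h import *; where(); snap('scene','s1'); snap('wrist','w1')"
```

```text
time_s: 1.48
position: [0.3051, 0.3065, 0.4835]
tcp_rot: [-0.102, -3.138, 0.002]
force: [1.1, 0.7, -0.3]
grip_width: -0.001
time_s: 2.32
position: [0.418, 0.0988, 0.4835]
tcp_rot: [-0.102, -3.138, 0.0]
force: [-0.0, -0.3, -0.2]
grip_width: -0.0
time_s: 3.15
position: [0.5309, -0.1089, 0.4832]
tcp_rot: [-0.102, -3.138, -0.001]
force: [1.3, 0.4, 0.8]
grip_width: -0.002
t 3.15 tip in case (mm): x -0.3 y -153.2 z 309.8 | toolx.UX -1.000 tooly.UY 1.000 err 0.15deg F [1.3 0.4 0.8] g -0.002
```

View pics/s1.png

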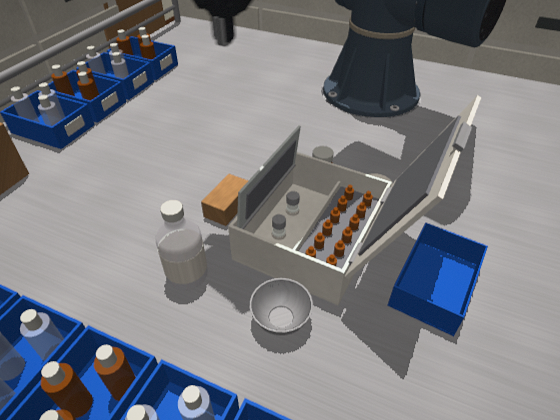

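View pics/w1.png

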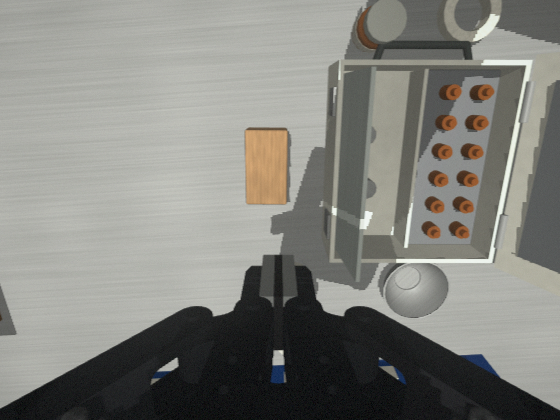

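The fingers are shut and clear of the -y side. The carton is below them and the flap is still upright. Now descending to about z = 122.

```bash
python3 -m crank '[[0,0,1,0,0],[0,0,1,0,0],[0,0,1,0,0],[0,0,1,0,0],[0,0,1,0,0],[0,0,1,0,0],[0,0,1,0,0],[0,0,1,0,0],[0,0,1,0,0],[0,0,0.4,0,0]]' && python3 -m crank '[[0,1,0,0,0],[0,0.5,0,0,0],[0,0,0,0,0]]'
python3 -c "
from h import *; where(); snap('scene','s2')"
```

```text
time_s: 4.08
position: [0.5294, -0.107, 0.2935]
tcp_rot: [-0.101, -3.135, -0.002]
force: [-0.3, 0.1, -0.4]
grip_width: 0.001
time_s: 4.33
position: [0.5324, -0.0762, 0.2968]
tcp_rot: [-0.099, -3.14, -0.001]
force: [0.3, -0.9, 1.2]
grip_width: 0.003
t 4.33 tip in case (mm): x -0.5 y -120.5 z 123.4 | toolx.UX -1.000 tooly.UY 1.000 err 0.02deg F [ 0.3 -0.9  1.2] g 0.003
```

View pics/s2.png

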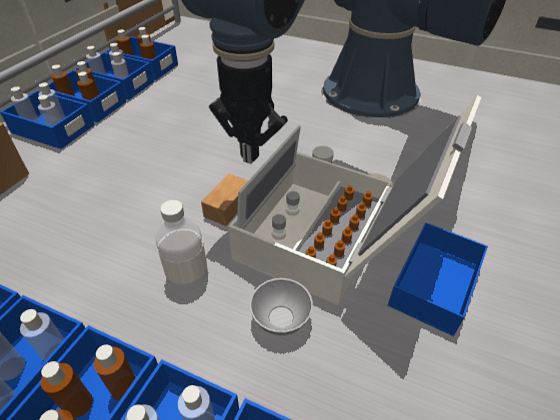

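The tips are just outside the flap. I'll push toward +y gradually and then go down.

```bash
python3 -m crank '[[0,0.5,0,0,0],[0,0.5,0,0,0],[0,0.5,0.05,0,0],[0,0.5,0.1,0,0],[0,0.5,0.15,0,0],[0,0,0,0,0]]'
python3 -c "
from h import *; where(); snap('scene','s3')"
```

```text
time_s: 4.88
position: [0.5356, -0.0262, 0.2901]
tcp_rot: [-0.099, -3.139, -0.001]
force: [-0.7, 0.2, -0.6]
grip_width: -0.002
t 4.88 tip in case (mm): x -0.5 y -70.4 z 116.7 | toolx.UX -1.000 tooly.UY 1.000 err 0.04deg F [-0.7  0.2 -0.6] g -0.002
```

View pics/s3.png

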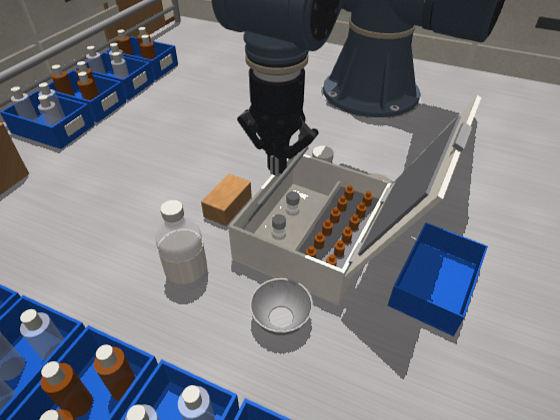

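```bash
python3 -c "
import cv2
t=cv2.imread('pics/s3.png'); cv2.imwrite('pics/s3z.png',cv2.resize(t[110:290,210:410],None,fx=3.3,fy=3.3,interpolation=cv2.INTER_CUBIC))"
```

```text
(no output)
```

View pics/s3z.png

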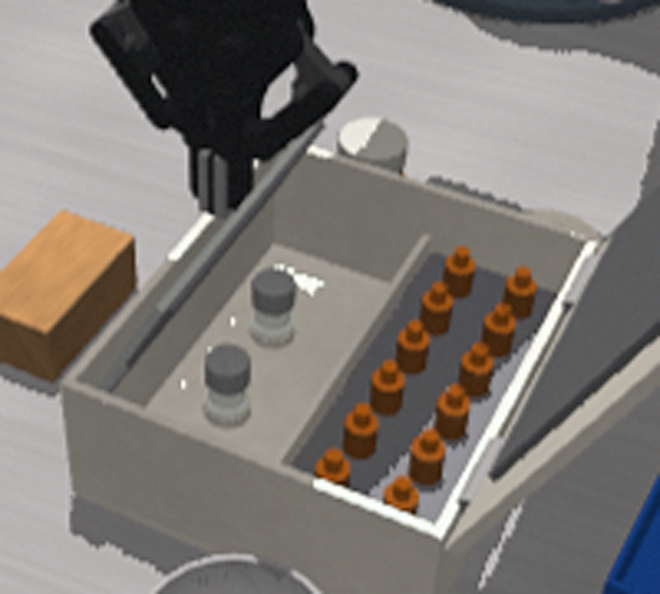

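The flap is tilted to about 1 rad with the fingers on its outer face. Continuing the arc down.

```bash
python3 -m crank '[[0,0.42,0.32,0,0],[0,0.42,0.32,0,0],[0,0.42,0.32,0,0],[0,0.14,0.4,0,0],[0,0.14,0.4,0,0],[0,0.14,0.4,0,0],[0,0.1,0.2,0,0],[0,0,0,0,0]]'
python3 -c "
from h import *; where()"
```

```text
time_s: 5.6
position: [0.5377, 0.0078, 0.2422]
tcp_rot: [-0.101, -3.138, -0.0]
force: [-1.1, -0.5, 0.2]
grip_width: -0.002
t 5.60 tip in case (mm): x -0.8 y -36.4 z 68.8 | toolx.UX -1.000 tooly.UY 1.000 err 0.11deg F [-1.1 -0.5  0.2] g -0.002
```

```bash
python3 -m crank '[[0,0,0.1,0,0],[0,0,0.1,0,0],[0,0,0.1,0,0],[0,0,0,0,0]]'
python3 -c "
from h import *; where()
import cv2
t=snap('scene','s4')[:,:,::-1]; cv2.imwrite('pics/s4z.png',cv2.resize(t[110:290,210:410],None,fx=3.3,fy=3.3,interpolation=cv2.INTER_CUBIC))"
```

```text
time_s: 5.93
position: [0.5382, 0.0074, 0.2391]
tcp_rot: [0.102, 3.139, 0.0]
force: [-6.5, 1.2, 20.1]
grip_width: 0.002
t 5.93 tip in case (mm): x 0.1 y -36.7 z 65.7 | toolx.UX -1.000 tooly.UY 1.000 err 0.13deg F [-6.5  1.2 20.1] g 0.002
```

View pics/s4z.png

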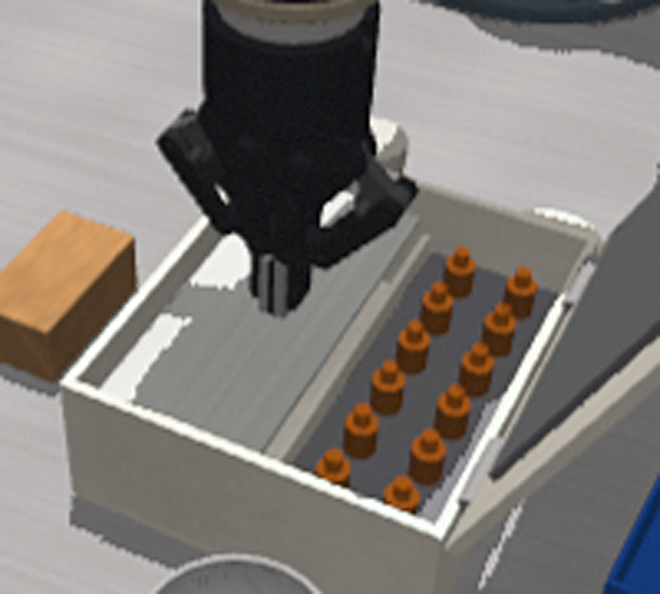

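The flap is flat: hard stop felt at z = 65.7 with 20 N. Rise, cross over the cover at a safe height (x = -50 to avoid the latch), and go behind it.

```bash
python3 -m crank '[[0,0,-1,0,0],[0,0,-1,0,0],[0,0,-1,0,0],[0,0,-1,0,0],[0,0,-1,0,0],[0,0,-1,0,0],[0,0,-1,0,0],[0,0,-1,0,0],[0,0,-1,0,0],[0,0,-1,0,0]]' && python3 -m crank '[[0.5,0,-1,0,0],[0.5,0,-1,0,0],[0.5,0,-0.8,0,0],[0.5,0,0,0,0],[0.5,0,0,0,0],[0,0,0,0,0]]' && python3 -c "
from h import *; where(); snap('scene','s5'); snap('top','t5')"
```

```text
time_s: 6.82
position: [0.5378, 0.0074, 0.4387]
tcp_rot: [0.102, 3.14, -0.0]
force: [0.5, 0.2, -0.5]
grip_width: -0.001
time_s: 7.32
position: [0.4866, 0.0108, 0.4928]
tcp_rot: [-0.102, -3.139, -0.0]
force: [-1.1, 0.6, 0.3]
grip_width: 0.0
t 7.32 tip in case (mm): x -51.8 y -36.6 z 319.4 | toolx.UX -1.000 tooly.UY 1.000 err 0.12deg F [-1.1  0.6  0.3] g 0.0
```

View pics/s5.png

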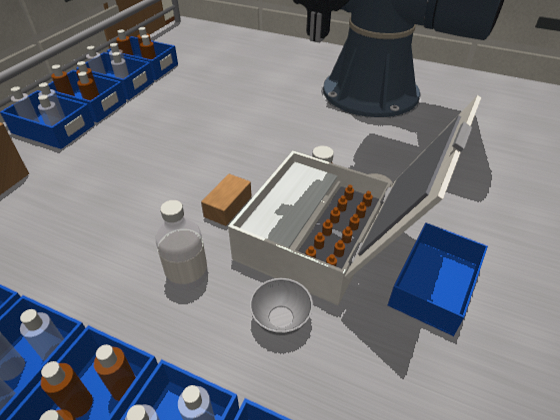

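The flap stays flat and the cover hasn't moved. Now crossing to +y behind the cover.

```bash
python3 -m crank '[[0,1,0,0,0],[0,1,0,0,0],[0,1,0,0,0],[0,1,0,0,0],[0,1,0,0,0],[0,1,0,0,0],[0,1,0,0,0],[0,1,0,0,0],[0,1,0,0,0],[0,1,0,0,0]]' && python3 -m crank '[[0,1,0,0,0],[0,1,0,0,0],[0,1,0,0,0],[0,1,0,0,0],[0,1,0,0,0],[0,0.3,0,0,0],[0,0,1,0,0],[0,0,1,0,0],[0,0,1,0,0],[0,0,1,0,0]]' && python3 -c "
from h import *; where(); snap('scene','s6'); snap('top','t6')"
```

```text
time_s: 8.25
position: [0.5015, 0.2115, 0.4924]
tcp_rot: [-0.102, -3.139, 0.001]
force: [0.8, 0.2, -0.5]
grip_width: 0.003
time_s: 9.08
position: [0.5081, 0.3158, 0.4117]
tcp_rot: [-0.102, -3.139, 0.001]
force: [0.7, 0.9, -0.2]
grip_width: 0.001
t 9.08 tip in case (mm): x -49.4 y 269.0 z 238.3 | toolx.UX -1.000 tooly.UY 1.000 err 0.12deg F [ 0.7  0.9 -0.2] g 0.001
```

View pics/s6.png

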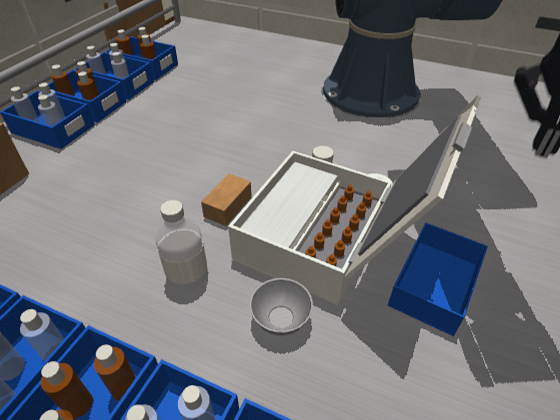

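The fingers are behind the cover, at (545,110). Lower slightly and start pushing toward -y.

```bash
python3 -m crank '[[0,0,0.4,0,0],[0,-1,0,0,0],[0,-1,0,0,0],[0,-0.8,0,0,0],[0,-0.4,0,0,0],[0,-0.4,0,0,0],[0,-0.4,0,0,0],[0,-0.4,0,0,0],[0,-0.4,0,0,0],[0,0,0,0,0]]' && python3 -c "
from h import *; where(); snap('scene','s7')"
```

```text
time_s: 10.02
position: [0.5017, 0.2195, 0.406]
tcp_rot: [0.102, 3.139, 0.0]
force: [0.1, -0.4, 3.8]
grip_width: 0.001
t 10.02 tip in case (mm): x -49.4 y 172.6 z 232.6 | toolx.UX -1.000 tooly.UY 1.000 err 0.13deg F [ 0.1 -0.4  3.8] g 0.001
```

View pics/s7.png

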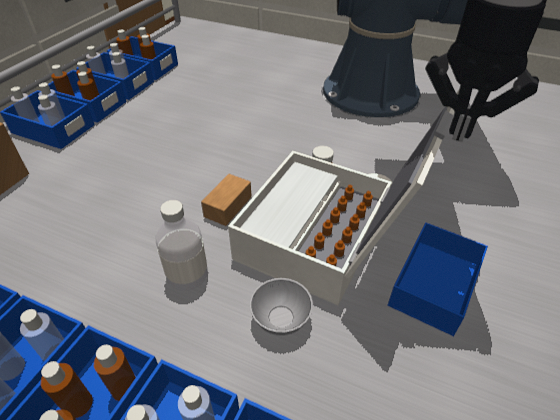

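The cover is coming up cleanly against the outside of the finger. Continuing the arc.

```bash
python3 -m crank '[[0,-0.48,-0.18,0,0],[0,-0.48,-0.18,0,0],[0,-0.48,-0.18,0,0],[0,-0.48,-0.18,0,0],[0,-0.48,-0.18,0,0],[0,-0.48,-0.18,0,0],[0,-0.5,0.05,0,0],[0,-0.5,0.05,0,0],[0,-0.5,0.05,0,0],[0,-0.5,0.05,0,0]]' && python3 -c "
from h import *; where(); snap('scene','s8')"
```

```text
time_s: 10.9
position: [0.4953, 0.1219, 0.4229]
tcp_rot: [0.102, 3.14, -0.0]
force: [1.4, 3.7, -1.5]
grip_width: -0.001
t 10.90 tip in case (mm): x -49.9 y 74.8 z 249.5 | toolx.UX -1.000 tooly.UY 1.000 err 0.13deg F [ 1.4  3.7 -1.5] g -0.001
```

View pics/s8.png

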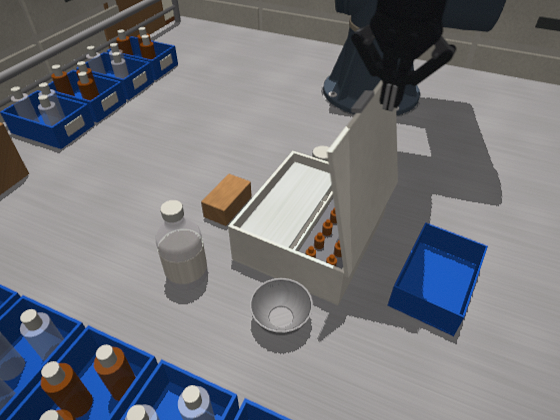

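The cover is just past upright at about 80°, with the tips near its free edge on the outer face. Continuing down.

```bash
python3 -m crank '[[0,-0.47,0.15,0,0],[0,-0.47,0.15,0,0],[0,-0.47,0.15,0,0],[0,-0.47,0.15,0,0],[0,-0.47,0.15,0,0],[0,-0.38,0.27,0,0],[0,-0.38,0.27,0,0],[0,-0.38,0.27,0,0],[0,-0.38,0.27,0,0],[0,-0.38,0.27,0,0]]' && python3 -c "
from h import *; where(); snap('scene','s9')"
```

```text
time_s: 11.78
position: [0.4898, 0.0374, 0.3804]
tcp_rot: [-0.102, -3.14, -0.0]
force: [-0.2, 1.9, 0.4]
grip_width: 0.002
t 11.78 tip in case (mm): x -50.1 y -9.8 z 207.0 | toolx.UX -1.000 tooly.UY 1.000 err 0.12deg F [-0.2  1.9  0.4] g 0.002
```

View pics/s9.png

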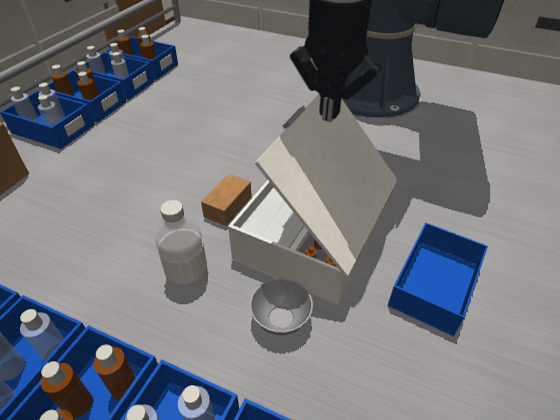

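The cover is at about 45°. Continuing toward shut.

```bash
python3 -m crank '[[0,-0.35,0.43,0,0],[0,-0.35,0.43,0,0],[0,-0.35,0.43,0,0],[0,-0.35,0.43,0,0],[0,-0.19,0.42,0,0],[0,-0.19,0.42,0,0],[0,-0.19,0.42,0,0],[0,-0.19,0.42,0,0],[0,-0.19,0.42,0,0]]' && python3 -m crank '[[0,-0.07,0.4,0,0],[0,-0.07,0.4,0,0],[0,-0.07,0.4,0,0],[0,-0.07,0.4,0,0],[0,-0.07,0.2,0,0],[0,0,0,0,0]]' && python3 -c "
from h import *; where(); snap('scene','s10')"
```

```text
time_s: 12.58
position: [0.4868, -0.009, 0.3038]
tcp_rot: [-0.101, -3.14, -0.0]
force: [-0.1, 1.5, 0.9]
grip_width: 0.003
time_s: 13.08
position: [0.4862, -0.0159, 0.2677]
tcp_rot: [-0.101, -3.138, -0.0]
force: [0.4, -0.3, 0.7]
grip_width: 0.002
t 13.08 tip in case (mm): x -50.7 y -63.2 z 94.3 | toolx.UX -1.000 tooly.UY 1.000 err 0.12deg F [ 0.4 -0.3  0.7] g 0.002
```

View pics/s10.png

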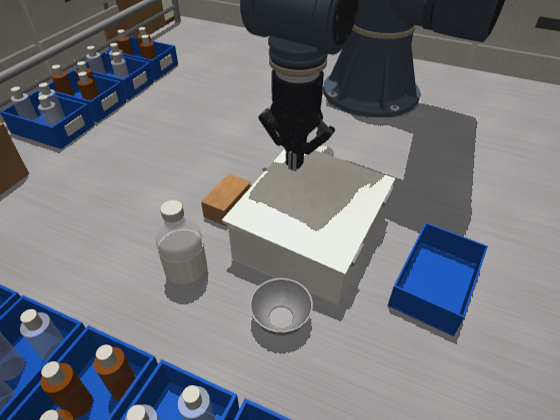

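The cover is nearly shut. Pressing down gently until it stops.

```bash
python3 -m crank '[[0,0,0.15,0,0],[0,0,0.15,0,0],[0,0,0.1,0,0],[0,0,0,0,0]]' && python3 -c "
from h import *; where()"
```

```text
time_s: 13.47
position: [0.4864, -0.0157, 0.2605]
tcp_rot: [-0.101, -3.14, -0.0]
force: [0.2, 0.2, 0.6]
grip_width: -0.001
t 13.47 tip in case (mm): x -50.2 y -63.1 z 87.1 | toolx.UX -1.000 tooly.UY 1.000 err 0.12deg F [0.2 0.2 0.6] g -0.001
```

```bash
python3 -m crank '[[0,0,0.1,0,0],[0,0,0.1,0,0],[0,0,0,0,0],[0,0,0,0,0]]' && python3 -c "
from h import *; where()"
```

```text
time_s: 13.8
position: [0.4865, -0.0157, 0.2588]
tcp_rot: [0.101, 3.139, -0.0]
force: [-12.2, 0.5, 36.1]
grip_width: -0.0
t 13.80 tip in case (mm): x -49.9 y -63.1 z 85.4 | toolx.UX -1.000 tooly.UY 1.000 err 0.11deg F [-12.2   0.5  36.1] g -0.0
```

Hard stop at z = 85.4 with 36 N; the shut cover's top should be at 86. Backing off and checking.

```bash
python3 -m crank '[[0,0,-0.3,0,0],[0,0,-0.6,0,0],[0,0,-1,0,0],[0,0,-1,0,0],[0,0,-1,0,0],[0,0,-1,0,0],[0,0,-1,0,0],[0,0,-1,0,0],[0,0,-1,0,0],[0,0,-1,0,0]]' && python3 -m crank '[[0,0,-1,0,0],[0,0,-1,0,0],[0,0,0,0,0],[0,0,0,0,0],[0,0,0,0,0]]' && python3 -c "
from h import *; where(); a=snap('scene','s11'); b=snap('top','t11')
z=lambda i,r:cv2.resize(i[:,:,::-1][r],None,fx=2,fy=2,interpolation=cv2.INTER_CUBIC)
r=(slice(100,350),slice(140,360))
o=[cv2.imread('pics/top0.png')[r],b[:,:,::-1][r]]
cv2.imwrite('pics/cmp.png',cv2.resize(np.hstack(o),None,fx=1.8,fy=1.8))
cv2.imwrite('pics/s11z.png',z(a,(slice(120,340),slice(150,500))))"
```

```text
time_s: 14.63
position: [0.4862, -0.0157, 0.4356]
tcp_rot: [-0.101, -3.14, -0.0]
force: [-0.1, -0.1, -0.2]
grip_width: -0.001
time_s: 15.05
position: [0.4862, -0.0157, 0.4739]
tcp_rot: [-0.101, -3.139, -0.0]
force: [0.0, 0.3, -0.1]
grip_width: 0.003
t 15.05 tip in case (mm): x -50.5 y -63.0 z 300.5 | toolx.UX -1.000 tooly.UY 1.000 err 0.11deg F [ 0.   0.3 -0.1] g 0.003
```

View pics/cmp.png

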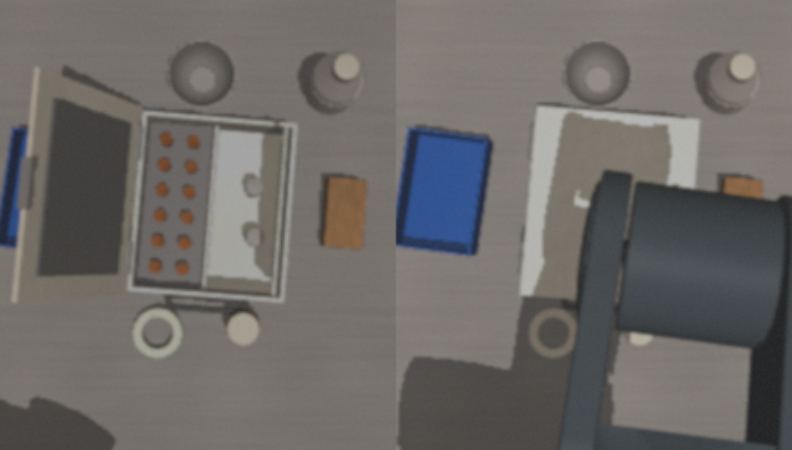

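View pics/s11z.png

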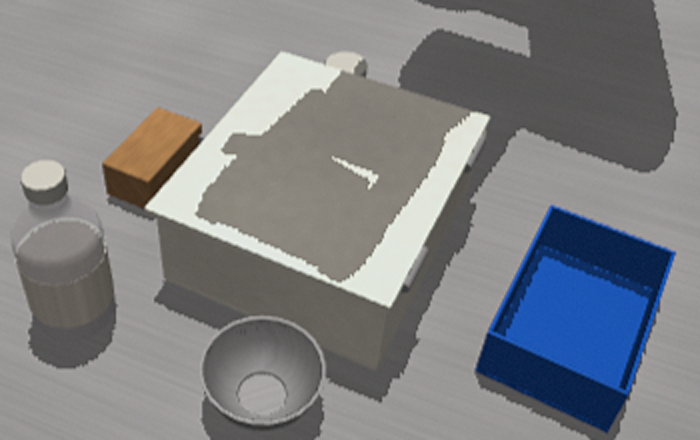

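The cover lies flat with no gap at the rim, nothing around it has moved visibly, and the arm is clear. Handing in.

```bash
python3 -c "
from h import *; ticket.hand_in(); where()"
```

```text
the job is handed in; nothing more can be done
the job is handed in; nothing more can be done
```

The case is closed and the job handed in at about 15 s of the 62 s allowed; the hand-in reports no verdict. With the fingers shut, I folded the flap down from outside, then pushed the cover over from behind and pressed it shut.

- **Flap:** it reached its hard stop with the tips at z = 65.7 mm and 20 N (66 mm expected). The image after I backed off showed it lying flat while the cover was still open.
- **Cover:** it reached its hard stop with the tips at z = 85.4 mm and 36 N (86 mm expected). The last images show it flat on the rim.
- **Surroundings:** comparing the first and last pictures by eye, nothing around the case seems to have moved. The arm hides part of the carton and jar in the last top view, but both are in place in the scene view. The vials can't be seen under the shut cover; they were still standing in place in the last view of them, with the flap part-way down.
- **Arm:** it ended about 215 mm above the cover, with force readings near zero.

No check failed or disagreed.

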